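# Close and clamp the ingot mould

## Robot

A 6-joint arm with a two-finger parallel gripper is mounted at the origin on the work surface. World frame = base frame: x ahead of the robot, y to its left, z up, the work surface at z = 0. Lengths are in m, angles in rad, forces in N, time in s.
With the tool pointing down it reaches from about 0.225 to 0.875 m from the base axis. Payload 3.4 kg.
Tool frame: the origin (TCP) lies on the centre line of the jaws, within the pads' length; the fingertips stand 25 mm ahead of it and the grasp point (between the pads) lies 6 mm ahead of it; z points along the fingers, x is the direction in which the jaws open and shut, and the axes are right-handed (so a half turn about z gives the same grasp; the last joint's range is limited). The gripper opens to 85 mm and grips with 20 to 120 N. Pads are 22 mm wide; open, the fingers measure 114 mm over their backs; the gripper's body (76 mm by 85 mm) begins 54 mm behind the grasp point. The pads swing forward as they close: fully open they stand 13 mm farther back than shut.
Start: joints at [-1.338, 0.276, 1.505, -0, 1.361, -0.121], TCP at [0.199, -0.539, 0.256] pointing down, gripper open.
Joint ranges: [-2.89, 2.89], [-0.75, 2.08], [0.22, 2.7], [-1.18, 4.32], [0.11, 2.71], [-2.7, 2.7]. Speed limits (rad/s): [2.57, 2.57, 3.14, 3.14, 3.14, 3.14].

## Interface

Orientations are given as a 3x3 rotation matrix whose columns are the frame's x, y, z axes.
In Python, from station import manip gives the robot as it stands. The module is installed in compiled form; this text tells all that it offers.
- The arm moves only by the tool step_arm, never from a script. Its argument "series" is a list of rows, each an object with "fingers": the gripper command: -1 is shut, 1 is fully open, values between are in proportion; "offset": the shift along the tool's x, y, z normalised to -1 to 1, where 1 is 0.3 m, a list of three; "turn": the turn, a rotation vector about the tool's x, y, z normalised to -1 to 1, where 1 is 0.5 rad, a list of three. In form: [{"fingers": fingers, "offset": [x, y, z], "turn": [wx, wy, wz]}, ...]. A call has 1 to 5 rows; each row is the pose to reach, as a shift and turn from the pose measured when the call began, along the tool's axes at that moment; what a row does not reach only later rows make up. A row lasts 1/8 s, in which the tool goes at most 62.5 mm and 10.7 degrees, less where a joint would pass 70% of its speed; a pose out of reach is approached as far as the arm can. A call with a number of a shift or a turn outside -1 to 1 is refused whole. A call with a gripper value outside its range is refused whole. The fingers move at their own pace and stop on an object; the grip force is fixed at half the most. Time passes only in rows, so rows that repeat a pose let the fingers close. It gives the time, the measured TCP pose, the force and the opening at its end, in the units of the state.
- manip.state(): the state, without advancing time (a new reading comes with each control period).
- manip.camera(name): name is "scene" or "top" or "wrist"; returns the picture (400x640x3 uint8, red, green, blue); there is no depth.
- manip.calibration(name): a dict with "fx", "fy", "cx", "cy" (pixels), "distortion" ([k1, k2, p1, p2, k3] as OpenCV has them; the pictures are not rectified), "R" (3x3) and "t" (3): a world point X has camera coordinates R X + t; the wrist camera has in their place "tool_from_camera" (4x4, takes a point from camera to tool coordinates, whose origin is the TCP and whose axes are the tool frame's). Camera axes: x right, y down, z forward; pixel columns grow to the right and rows downward; lengths in m; the calibration is good to about 2 mm. A picture is of the moment at which its call begins: read the wrist's pose just before it. calibration takes no time and is no camera call.
- manip.job_done(): hands the job in, once; it reports no verdict.
Trained networks look in the newest picture that a camera, given by its name, has taken for a name from the list of things; names that differ only in an ending like _2 or _b are one class to them, and where a whole thing is asked for, a point or a joint stands for the part that bears it (a point fixed in the world has none). Each returns a list of dicts, best first, with "p" (0 to 1); they miss things now and then, are a little off and sometimes report something else, mostly with a low value. They report only what shows in the picture. A call takes as long as a camera call. They do not tell look-alikes from the thing itself.
- manip.search_frame(target, camera): "rect" ([left, top, right, bottom] as shares, 0 to 1, of the picture: columns of its width, rows of its height, round what is visible of it).
- manip.outline_of(target, camera): "mask" (400x640 bool, what is visible of it) and "rect" ([left, top, right, bottom] as shares, 0 to 1, of the picture: columns of its width, rows of its height, round what is visible of it).
- manip.mark_of(target, camera): "location" ([column, row] as shares, 0 to 1, of the picture: columns of its width, rows of its height: a listed point, or the origin of a listed thing).
The state is a dict: "time_s": time; "joint_positions": joint angles; "dq": joint speeds; "joint_efforts": joint torques, N m; "eef_pos": TCP position; "orientation": TCP orientation; "contact_force": force on the tool from outside, world axes, zero at the start; "wrist_torque": the same for the moment, N m; "width": finger opening in m.
Only numpy, scipy, OpenCV 4.12 (cv2) and the standard library are available. Lean on these libraries where they do the work, as an engineer would, in place of code of your own. Each camera call takes 0.05 s, during which the arm holds its last target. There are 200 camera calls.

## Task

Close the ingot mould on the bench: set the long loose channel, open side down, centred over the inner flanges of the two fixed channels so that it sits fully down and interlocks with both. Then swing the clamp arm across to its stop above the channel and screw the knurled knob down until it stops tight, leaving the channel clamped and the other things on the bench where they are.

Things in the scene. Friction and masses are not known exactly. Their poses are not given: they have to be found in the camera images.
- bed: Mould bed, fixed: dark steel base plate 230 x 190 x 12 mm carrying two equal steel channels, open side up, side by side, 170 mm long along the bed's y, 50 mm wide, 4 mm thick, centred at bed x = -36 and +36 mm. Trough floors 16 mm, flange tops 28 mm above the work surface. Origin on the work surface midway between the channels, at mid-length; z up; +x points to the clamp post at bed x = 125 mm
- seat (a point): Where the centre (cover_mid) of the closed long channel belongs: 38 mm straight above the bed's origin, axes as the bed's. The fixed channels' inner flanges fill bed x = -15 to -11 and +11 to +15 mm; the troughs run from 15 to 57 mm either side. Closed, the long channel lies along the bed's y (either way round), one flange standing in each trough, about 4 mm sideways play; its top is then at 60 mm
- cover_mid (a point): The long loose channel (mould cover), plain steel, 160 mm long (its y), 46 mm wide (its x), 44 mm high, walls 4 mm, inside width 38 mm, about 0.5 kg. Starts lying on the work surface open side down. The point is its centre, half-way up, 22 mm above its lower edges; z up. Gripped across its width near the top (finger ends at least 13 mm above its lower edges), the fingers clear the fixed flanges
- cover: The same long loose channel; origin in the middle of its open underside, 22 mm below the point cover_mid
- clamp_arm (a joint): Swing of the clamp arm about its post, rad: 0 = at its stop, above the seat, pointing along the bed's -x; grows anticlockwise from above. Parked at 1.3 to 1.55, knob towards the bed's -y. Stiff (0.3 N m), stays where it is left. The grey arm is 30 mm wide, underside 84 mm and top 100 mm above the work surface; the screw axis is 125 mm from the pivot and over the bed's origin at 0
- pivot (a point): Point on the arm's upright pivot axis (bed x = +125 mm, y = 0), 92 mm above the work surface; its x axis points along the arm away from the knob
- knob (a joint): Turn of the knurled knob, rad: grows clockwise seen from above (screwing down). 0 = fully up, 3.6 = hard stop, screwed home. Starts at 0 to 0.8, sinks 2.5 mm per rad, takes about 0.12 N m, stays where it is left. Its sprung foot touches the closed channel at about 2.4 rad and presses it with about 12 N at the stop; at the start the foot clears the closed channel by 4 mm or more
- knob_grip (a point): Point on the knob's (screw's) upright axis, 28 mm above the knob's underside. The knob is a round steel cylinder 50 mm across, 40 mm high; its underside is 10 mm above the arm's top at joint 0 and 1 mm above it when screwed home. The point moves with the arm and sinks with the screw
- clamp_foot: Steel pressure foot under the arm's free end, a disc 32 mm across and 8 mm thick on the screw's axis, origin in the centre of its underside; does not turn with the knob. Sprung upward, about 4 N per mm
- spare: Bystander: a loose channel of the same section but only 95 mm long, open side up; origin under its centre. It and the long channel may lie in either place. Not to be used
- hammer: Bystander: hammer lying on the bench
- vial: Bystander: amber glass bottle, 85 mm tall
- bench_block: Bystander: flat steel block 70 x 70 x 32 mm
- jar: Bystander: green glass jar, 72 mm across, 70 mm tall
- tray: Bystander: black tray 130 x 200 x 30 mm
- driver: Bystander: screwdriver with wooden handle
Not all that is in view belongs to the job. Leave any red look-alike of the cover alone.

How it is judged:
By the outcome, as a careful person would: the job done as asked, in the order asked, and still so for the second after the job is handed in, with the robot touching nothing.
It also fails if it takes over 64 s, if anything falls off the work surface, if the arm or the gripper's body presses on something with over 40 N, if the wrist force passes 120 N, or if a joint passes its speed limit or range.

## Working session

There is one attempt and no reset: what is moved stays moved. The work goes in short steps, Python scripts to look and compute and a tool call to move; the robot and the scene stay as the last step left them, time stands still between calls to the robot, and variables do not carry over. Pictures are saved under pics/ and viewed, about 8 in all and at most 12, crops included, and the job is handed in when it is done.

Besides the shell and the picture viewer there is one more tool, called after "Request:" as name(argument=value, ...) on one line, values as JSON. step_arm: Moves the arm, as the interface text tells. Its arguments: {"type":"object","properties":{"series":{"type":"array","items":{"type":"object","properties":{"fingers":{"type":"number"},"offset":{"type":"array","items":{"type":"number"}},"turn":{"type":"array","items":{"type":"number"}}}}}},"required":["series"]}

```bash
mkdir -p pics; cat > h.py <<'E'
import numpy as np, cv2
from station import manip
def cal(n):
    c=manip.calibration(n)
    K=np.array([[c['fx'],0,c['cx']],[0,c['fy'],c['cy']],[0,0,1]]);d=np.array(c['distortion'],float)
    if 'R' in c: R=np.array(c['R']);t=np.array(c['t'])
    else:
        s=manip.state();T=np.eye(4);T[:3,:3]=s['orientation'];T[:3,3]=s['eef_pos']
        W=np.linalg.inv(T@np.array(c['tool_from_camera']));R=W[:3,:3];t=W[:3,3]
    return K,d,R,t
def ray(C,px,z):
    K,d,R,t=C
    u=cv2.undistortPoints(np.array(px,float).reshape(-1,1,2),K,d)[:,0]
    r=np.c_[u,np.ones(len(u))]@R;o=-R.T@t
    return o+r*((z-o[2])/r[:,2])[:,None]
def proj(C,X):
    K,d,R,t=C
    return cv2.projectPoints(np.array(X,float).reshape(-1,1,3),cv2.Rodrigues(R)[0],t,K,d)[0][:,0]
def pic(n): return manip.camera(n)
def save(im,name): cv2.imwrite('pics/'+name,cv2.cvtColor(np.ascontiguousarray(im),cv2.COLOR_RGB2BGR))
E
python3 - <<'E'
from h import *
s=manip.state();print(s['time_s'],s['eef_pos'],s['orientation'],s['contact_force'],s['width'])
for n in ['top','scene']:
    im=pic(n);save(im,n+'0.png');C=cal(n);print(n,'cam at',-C[2].T@C[3])
    for t in ['bed','cover','cover_mid','seat','pivot','knob_grip','clamp_foot','spare']:
        for m in manip.mark_of(t,n)[:3]:
            px=np.array(m['location'])*[640,400]
            z=dict(cover_mid=.022,seat=.038,pivot=.092,knob_grip=.136,clamp_foot=.066).get(t,0)
            print(t,round(m['p'],2),px.round(1),ray(C,px,z)[0].round(4))
E
```

```text
0.0 [ 0.19907466 -0.53892319  0.25542264] [[ 3.46480335e-01 -9.38057129e-01 -4.48294670e-04]
 [-9.38055423e-01 -3.46480565e-01  1.80023909e-03]
 [-1.84405250e-03 -2.03222197e-04 -9.99998279e-01]] [-0.60005124  0.64849608 -0.05060105] 0.08514364712184395
top cam at [0.39040038 0.06728077 1.2844233 ]
bed 0.64 [367.9 218.7] [ 0.5192 -0.1313  0.    ]
cover 0.93 [150. 259.] [0.3562 0.6207 0.    ]
cover 0.87 [149.1 198.9] [0.566  0.6434 0.    ]
cover 0.86 [255.1 185.5] [0.6253 0.2681 0.    ]
cover_mid 0.84 [145.4 199.6] [0.5602 0.6466 0.022 ]
cover_mid 0.8 [148.8 262. ] [0.3465 0.6146 0.022 ]
cover_mid 0.71 [477.6 246. ] [ 0.4319 -0.5117  0.022 ]
seat 0.91 [369.5 216.8] [ 0.5219 -0.1308  0.038 ]
pivot 0.75 [363.7 179.3] [ 0.6398 -0.1027  0.092 ]
pivot 0.28 [369.9 215.6] [ 0.5202 -0.1237  0.092 ]
knob_grip 0.73 [404.4 171.1] [ 0.6617 -0.2274  0.136 ]
spare 0.9 [255.4 241.9] [0.4275 0.2567 0.    ]
scene cam at [1.68869237 0.97468847 1.0877734 ]
bed 0.6 [280.  204.8] [ 0.501  -0.1266  0.    ]
cover 0.97 [478.2 265.6] [0.3596 0.6196 0.    ]
cover 0.8 [457.8 305.2] [0.5697 0.6464 0.    ]
cover 0.56 [348.6 263.6] [0.6198 0.2834 0.    ]
cover_mid 0.83 [475.6 261.4] [0.372  0.6117 0.022 ]
cover_mid 0.75 [458.6 301.5] [0.5767 0.6484 0.022 ]
cover_mid 0.72 [348.1 259.1] [0.624  0.2831 0.022 ]
seat 0.94 [274.2 198.4] [ 0.5236 -0.1348  0.038 ]
pivot 0.77 [257.1 203.8] [ 0.6483 -0.1017  0.092 ]
knob_grip 0.71 [226.4 183.2] [ 0.6666 -0.2349  0.136 ]
knob_grip 0.28 [226.4 165.3] [ 0.5749 -0.3318  0.136 ]
clamp_foot 0.63 [347.  263.4] [0.687  0.3209 0.066 ]
clamp_foot 0.45 [231.  202.6] [ 0.6759 -0.2103  0.066 ]
spare 0.57 [374.8 234.2] [0.4289 0.2636 0.    ]
```

View pics/top0.png

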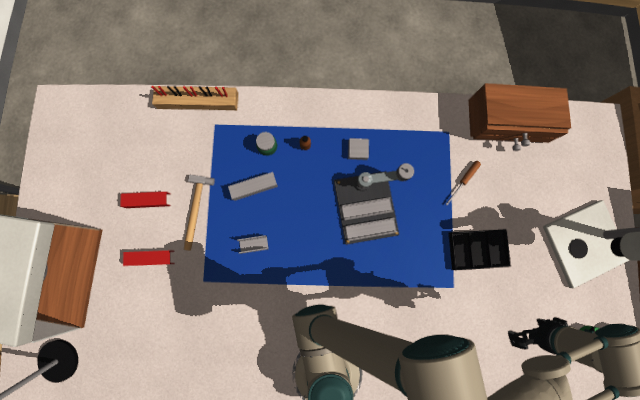

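View pics/scene0.png

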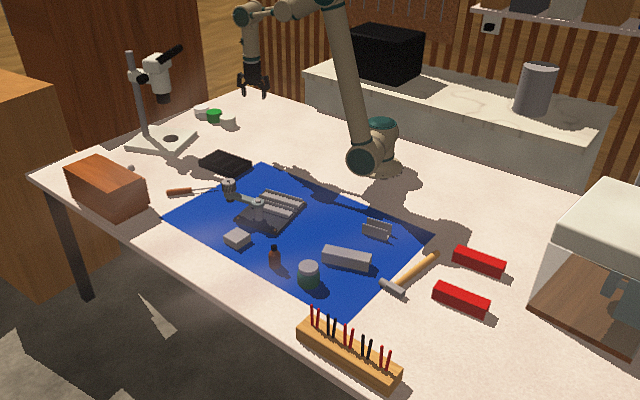

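```bash
python3 - <<'E'
from h import *
np.set_printoptions(suppress=True,precision=4)
print(np.array(manip.calibration('wrist')['tool_from_camera']),manip.calibration('wrist')['fx'])
im=pic('top');C=cal('top')
for m in manip.outline_of('cover','top')[:4]:
    mk=m['mask'].astype(np.uint8);ys,xs=np.nonzero(mk)
    P=ray(C,np.c_[xs,ys],.044)[:,:2].astype(np.float32)
    (c,sz,a)=cv2.minAreaRect(P);b=cv2.boxPoints((c,sz,a));e=max([b[1]-b[0],b[2]-b[1]],key=np.linalg.norm)
    print(m['p'],c,sz,'yaw long',np.degrees(np.arctan2(e[1],e[0])),im[mk>0].mean(0))
crop=cv2.resize(im[110:300,100:440],None,fx=2.3,fy=2.3,interpolation=cv2.INTER_CUBIC);save(crop,'crop1.png')
E
```

```text
[[ 1.      0.0001 -0.0001 -0.0004]
 [-0.      0.9653  0.2612 -0.0654]
 [ 0.0001 -0.2612  0.9653 -0.1171]
 [ 0.      0.      0.      1.    ]] 317.8515698820471
0.88 (0.6158909201622009, 0.2698083817958832) (0.05639249086380005, 0.16197367012500763) yaw long -69.87462 [140.2948 133.2396 131.393 ]
0.79 (0.5593058466911316, 0.6440666913986206) (0.053103841841220856, 0.16514405608177185) yaw long -86.25206 [167.5691  37.1223  34.6739]
0.65 (0.4204895496368408, -0.5078449845314026) (0.12927411496639252, 0.21475066244602203) yaw long -87.12363 [21.1297 20.2139 20.4795]
0.61 (0.3620944321155548, 0.6074738502502441) (0.04971673712134361, 0.1757105588912964) yaw long -87.60839 [173.183   41.7032  39.0562]
```

View pics/crop1.png

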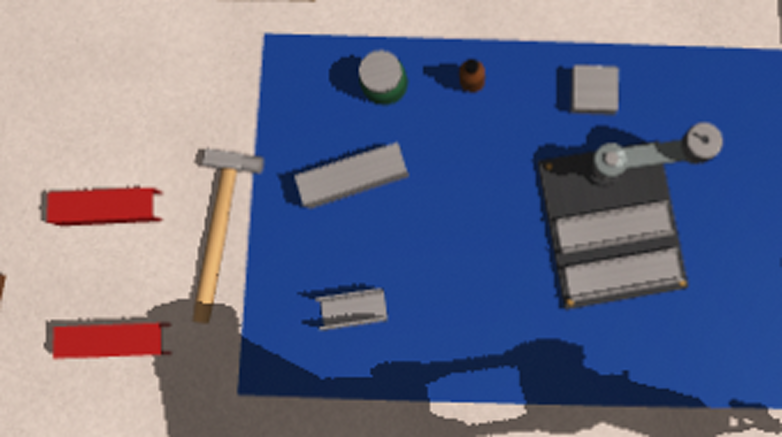

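Candidates in the top picture: the red channels (145,199) and (148,258) are look-alikes. The grey short channel (252,243) is open side up, so it is the spare. The grey one at (252,186) measures about 162 mm with a closed top, so it is the cover. The bed is at (367,217), with the arm parked towards (405,171).

Request:
step_arm(series=[{"fingers":1,"offset":[-0.437,-0.785,0],"turn":[0,0,-1]},{"fingers":1,"offset":[-0.437,-0.785,0],"turn":[0,0,-1]},{"fingers":1,"offset":[-0.437,-0.785,0],"turn":[0,0,-1]},{"fingers":1,"offset":[-0.437,-0.785,0],"turn":[0,0,-1]},{"fingers":1,"offset":[-0.437,-0.785,0],"turn":[0,0,-1]}])

```text
time_s: 1.62
eef_pos: [0.3764, -0.3319, 0.2566]
orientation: [[0.756, -0.654, 0.001], [-0.654, -0.756, 0.001], [0.0, -0.001, -1.0]]
contact_force: [-0.8, -0.7, 0.5]
width: 0.0851
```

Request:
step_arm(series=[{"fingers":1,"offset":[-0.006,-0.9,0],"turn":[0,0,-1]},{"fingers":1,"offset":[-0.006,-0.9,0],"turn":[0,0,-1]},{"fingers":1,"offset":[-0.006,-0.9,0],"turn":[0,0,-1]},{"fingers":1,"offset":[-0.006,-0.9,0],"turn":[0,0,-1]},{"fingers":1,"offset":[-0.006,-0.9,0],"turn":[0,0,-1]}])

```text
time_s: 2.25
eef_pos: [0.5536, -0.1236, 0.2568]
orientation: [[0.978, -0.208, 0.002], [-0.208, -0.978, 0.001], [0.002, -0.002, -1.0]]
contact_force: [-0.2, -0.5, 0.7]
width: 0.0853
```

Request:
step_arm(series=[{"fingers":1,"offset":[0,0,0],"turn":[0,0,-0.9]},{"fingers":1,"offset":[0,0,0],"turn":[0,0,-0.9]},{"fingers":1,"offset":[0,0,0],"turn":[0,0,-0.9]},{"fingers":1,"offset":[0,0,0],"turn":[0,0,-0.9]}])

```text
time_s: 2.75
eef_pos: [0.5537, -0.1235, 0.2568]
orientation: [[0.971, 0.237, 0.002], [0.237, -0.971, 0.001], [0.002, -0.001, -1.0]]
contact_force: [0.3, -0.5, -0.7]
width: 0.0854
```

```bash
python3 - <<'E'
from h import *
np.set_printoptions(suppress=True,precision=4)
C=cal('wrist');im=pic('wrist');cv2.imwrite('pics/w1raw.png',im[...,::-1]);np.savez('pics/w1.npz',K=C[0],d=C[1],R=C[2],t=C[3])
for t,z in dict(bed=0,seat=.038,pivot=.092,knob_grip=.136,clamp_foot=.066).items():
    for m in manip.mark_of(t,'wrist')[:2]:
        px=np.array(m['location'])*[640,400];print(t,round(m['p'],2),px.round(1),ray(C,px,z)[0])
save(im,'w1.png')
E
```

```text
bed 0.59 [291.1 163.9] [ 0.5197 -0.1319  0.    ]
seat 0.69 [287.3 170.5] [ 0.5191 -0.1325  0.038 ]
pivot 0.5 [286.5 169.6] [ 0.5211 -0.1201  0.092 ]
clamp_foot 0.56 [393.1 289.2] [ 0.6611 -0.2284  0.066 ]
```

View pics/w1.png

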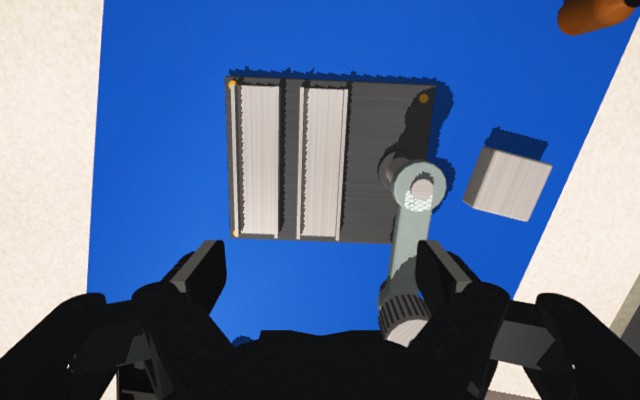

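```bash
cat > fit.py <<'E'
from h import *
from scipy.optimize import minimize
def seg(a,b,z,n=60): 
    u=np.linspace(0,1,n)[:,None];return np.c_[np.array(a)*(1-u)+np.array(b)*u,np.full(n,z)]
def place(p,M): 
    c,s=np.cos(p[2]),np.sin(p[2]);return np.c_[p[0]+c*M[:,0]-s*M[:,1],p[1]+s*M[:,0]+c*M[:,1],M[:,2]]
def fit(im,C,segs,p0,sig=(3,1.5,.8),mask=None):
    # segs: sampled line, normal gradient only
    g=cv2.GaussianBlur(cv2.cvtColor(im,cv2.COLOR_RGB2GRAY).astype(np.float32),(0,0),.7)
    b=cv2.GaussianBlur(im[...,2].astype(np.float32)-im[...,0],(0,0),.7)
    p=np.array(p0,float)
    for s in sig:
        G=[[cv2.GaussianBlur(cv2.Sobel(q,cv2.CV_32F,*d),(0,0),s) for d in((1,0),(0,1))] for q in(g,b)]
        def cost(q):
            tot=0
            for M in segs:
                u=proj(C,place(q,M)).astype(np.float32);t=u[-1]-u[0];n=np.array([-t[1],t[0]])/np.linalg.norm(t)
                for gx,gy in G:
                    f=[cv2.remap(h,u[:,0],u[:,1],cv2.INTER_LINEAR)[:,0] for h in(gx,gy)]
                    v=f[0]*n[0]+f[1]*n[1]
                    tot-=np.minimum(np.abs(v),150).mean()
            return tot
        S=np.array([.004,.004,.03])*s/2
        r=minimize(cost,p,method='Nelder-Mead',options=dict(initial_simplex=[p]+[p+S*e for e in np.eye(3)],xatol=1e-5,fatol=1e-4));p=r.x
    return p,r.fun
E
python3 - <<'E'
from fit import *
im=cv2.imread('pics/w1raw.png')[...,::-1].copy();f=np.load('pics/w1.npz');C=(f['K'],f['d'],f['R'],f['t'])
S=[seg((x,-.085),(x,.085),.028) for x in(-.061,-.057,.057,.061,-.015,-.011,.011,.015)]
S+=[seg((-.06,y),(.06,y),.012) for y in(-.095,.095)]
for p0 in [(.52,-.132,.23),(.523,-.13,.2),(.517,-.134,.25)]:
    p,c=fit(im,C,S,p0);print(p.round(4),np.degrees(p[2]).round(2),c)
k=4;big=cv2.resize(im[70:255,215:375],None,fx=k,fy=k,interpolation=cv2.INTER_CUBIC)
big=np.ascontiguousarray(big[:600])
for M in S:
    u=(proj(C,place(p,M))-[215,70]+.5)*k
    cv2.line(big,tuple(int(v) for v in u[0]),tuple(int(v) for v in u[-1]),(255,0,0),1)
save(cv2.resize(big,None,fx=.8,fy=.8),'w1fit.png')
E
```

```text
[ 0.5173 -0.1246  0.1981] 11.35 -1481.0765380859375
[ 0.5174 -0.1246  0.1981] 11.35 -1481.1671142578125
[ 0.5174 -0.1246  0.1984] 11.37 -1481.17529296875
```

View pics/w1fit.png

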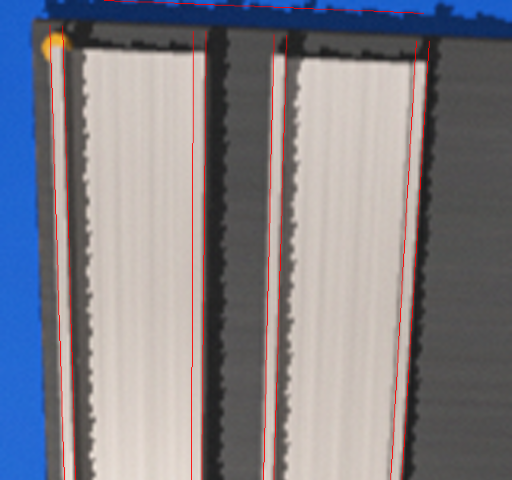

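```bash
python3 - <<'E'
from fit import *
im=cv2.imread('pics/w1raw.png')[...,::-1].copy();f=np.load('pics/w1.npz');C=(f['K'],f['d'],f['R'],f['t'])
S=[seg((x,-.085),(x,.085),.028) for x in(-.061,-.057,.057,.061,-.015,-.011,.011,.015)]
S+=[seg((-.06,y),(.06,y),.012) for y in(-.095,.095)]+[seg((a,y),(a+.03,y),.016) for y in(-.085,.085) for a in(-.05,.02)]
best=min((fit(im,C,S,(.5155,y,.198),(1.5,.8)) for y in np.arange(-.138,-.124,.002)),key=lambda r:r[1])
p=best[0];print(p.round(4),np.degrees(p[2]).round(2),best[1])
print('pivot pred px',proj(C,place(p,np.array([[.125,0,.1],[.125,0,.092]]))),'bed axes x',np.cos(p[2]),np.sin(p[2]))
o=im.copy()
for M in S:
    u=proj(C,place(p,M)); cv2.polylines(o,[u.round().astype(int).reshape(-1,1,2)],False,(255,0,0),1)
a=cv2.resize(o[65:105,215:365],None,fx=5,fy=5,interpolation=cv2.INTER_NEAREST);b=cv2.resize(o[215:255,215:365],None,fx=5,fy=5,interpolation=cv2.INTER_NEAREST);
save(np.vstack([a,b]),'w1fit2.png')
E
```

```text
[ 0.5186 -0.131   0.1972] 11.3 -2250.658203125
pivot pred px [[420.62808303 188.17181089]
 [417.95378157 185.9975884 ]] bed axes x 0.9806221269568234 0.19590876479288974
```

View pics/w1fit2.png

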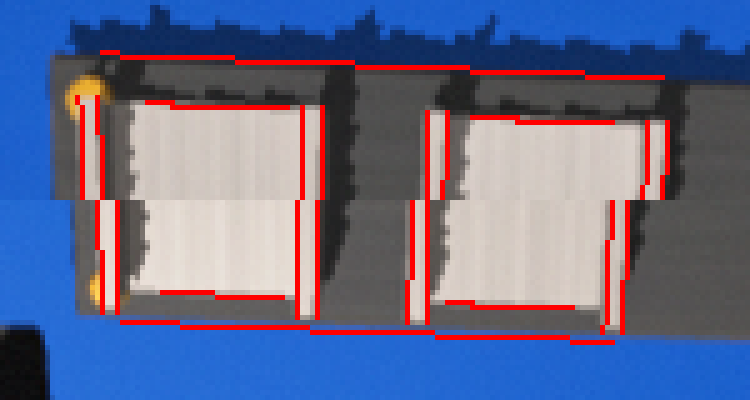

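Request:
step_arm(series=[{"fingers":1,"offset":[0.254,-0.607,0],"turn":[0,0,0]},{"fingers":1,"offset":[0.254,-0.607,0],"turn":[0,0,0]},{"fingers":1,"offset":[0.254,-0.607,0],"turn":[0,0,0]},{"fingers":1,"offset":[0.254,-0.607,0],"turn":[0,0,0]}])

```text
time_s: 3.55
eef_pos: [0.5845, 0.0751, 0.2571]
orientation: [[0.97, 0.241, 0.002], [0.241, -0.97, 0.003], [0.003, -0.002, -1.0]]
contact_force: [-0.6, -1.1, -0.1]
width: 0.0855
```

Request:
step_arm(series=[{"fingers":1,"offset":[0.254,-0.607,0],"turn":[0,0,-0.22]},{"fingers":1,"offset":[0.254,-0.607,0],"turn":[0,0,-0.22]},{"fingers":1,"offset":[0.254,-0.607,0],"turn":[0,0,-0.22]},{"fingers":1,"offset":[0.254,-0.607,0],"turn":[0,0,-0.22]},{"fingers":1,"offset":[0.254,-0.607,0],"turn":[0,0,-0.22]}])

```text
time_s: 4.18
eef_pos: [0.6145, 0.2699, 0.2573]
orientation: [[0.938, 0.347, 0.001], [0.347, -0.938, 0.001], [0.002, -0.001, -1.0]]
contact_force: [-0.3, -0.6, 0.6]
width: 0.0851
```

```bash
python3 - <<'E'
from fit import *
C=cal('wrist');im=pic('wrist');cv2.imwrite('pics/w2raw.png',im[...,::-1])
s=manip.state();print(s['eef_pos'])
ms=manip.outline_of('cover','wrist')
for m in ms[:3]: print(m['p'],np.array(m['rect'])*[640,400,640,400],im[m['mask']].mean(0))
H,w=.08,.023
S=[seg((x,-H),(x,H),.044) for x in(-w,w)]+[seg((-w,y),(w,y),.044) for y in(-H,H)]
ps=[fit(im,C,S,(.616+a,.27+b,np.radians(20.1)),(2,1)) for a in(-.006,0,.006) for b in(-.008,0,.008)]
p,c=min(ps,key=lambda r:r[1]);print(p.round(4),np.degrees(p[2]).round(2),c)
o=im.copy()
for M in S: cv2.polylines(o,[proj(C,place(p,M)).round().astype(int).reshape(-1,1,2)],False,(255,0,0),1)
c=proj(C,[[p[0],p[1],.044]])[0].astype(int);print(c)
save(cv2.resize(o[max(c[1]-100,0):c[1]+100,c[0]-100:c[0]+100],None,fx=3,fy=3,interpolation=cv2.INTER_NEAREST),'w2fit.png')
E
```

```text
[0.6145175  0.26882085 0.25747062]
0.81 [301.888  91.28  348.416 240.2  ] [204.71061143 195.31264439 188.85830895]
[0.6197 0.2719 0.3536] 20.26 -1196.1558837890625
[325 171]
```

View pics/w2fit.png

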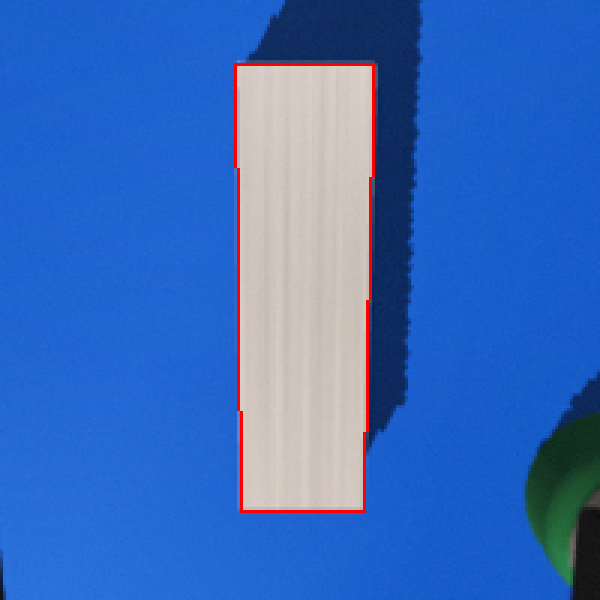

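Request:
step_arm(series=[{"fingers":1,"offset":[0.02,-0.003,0.4],"turn":[0,0,0]},{"fingers":1,"offset":[0.02,-0.003,0.4],"turn":[0,0,0]},{"fingers":1,"offset":[0.02,-0.003,0.6],"turn":[0,0,0]},{"fingers":1,"offset":[0.02,-0.003,0.72],"turn":[0,0,0]},{"fingers":1,"offset":[0.02,-0.003,0.72],"turn":[0,0,0]}])

```text
time_s: 4.9
eef_pos: [0.618, 0.2685, 0.0388]
orientation: [[0.939, 0.343, -0.005], [0.343, -0.939, -0.002], [-0.006, -0.0, -1.0]]
contact_force: [0.2, 0.4, 0.1]
width: 0.0852
```

Request:
step_arm(series=[{"fingers":-1,"offset":[0,0,0],"turn":[0,0,0]},{"fingers":-1,"offset":[0,0,0],"turn":[0,0,0]},{"fingers":-1,"offset":[0,0,0],"turn":[0,0,0]},{"fingers":-1,"offset":[0,0,0],"turn":[0,0,0]},{"fingers":-1,"offset":[0,0,0],"turn":[0,0,0]}])

```text
time_s: 5.52
eef_pos: [0.6202, 0.2688, 0.0416]
orientation: [[0.939, 0.343, 0.0], [0.343, -0.939, -0.0], [0.0, 0.001, -1.0]]
contact_force: [1.3, -2.1, 6.2]
width: 0.045
```

Request:
step_arm(series=[{"fingers":-1,"offset":[0,0,0],"turn":[0,0,0]},{"fingers":-1,"offset":[0,0,0],"turn":[0,0,0]},{"fingers":-1,"offset":[0,0,0],"turn":[0,0,0]}])

```text
time_s: 5.9
eef_pos: [0.6197, 0.2688, 0.0417]
orientation: [[0.939, 0.343, -0.001], [0.343, -0.939, -0.001], [-0.001, 0.0, -1.0]]
contact_force: [-1.2, 0.2, -0.1]
width: 0.045
```

Request:
step_arm(series=[{"fingers":-1,"offset":[0,0,-0.1],"turn":[0,0,0]},{"fingers":-1,"offset":[0,0,-0.25],"turn":[0,0,0]},{"fingers":-1,"offset":[0,0,-0.4],"turn":[0,0,0]},{"fingers":-1,"offset":[0,0,-0.5],"turn":[0,0,0]}])

```text
time_s: 6.4
eef_pos: [0.6199, 0.2691, 0.193]
orientation: [[0.939, 0.343, 0.0], [0.343, -0.939, -0.0], [0.0, 0.0, -1.0]]
contact_force: [-0.1, -0.6, -5.0]
width: 0.0449
```

Request:
step_arm(series=[{"fingers":-1,"offset":[-0.1,0.15,0],"turn":[0,0,0]},{"fingers":-1,"offset":[-0.2,0.3,0],"turn":[0,0,0]},{"fingers":-1,"offset":[-0.3,0.45,0],"turn":[0,0,0]},{"fingers":-1,"offset":[-0.389,0.572,0],"turn":[0,0,0]}])

```text
time_s: 6.9
eef_pos: [0.5678, 0.0661, 0.192]
orientation: [[0.939, 0.343, -0.002], [0.343, -0.939, -0.001], [-0.002, -0.0, -1.0]]
contact_force: [0.5, -0.8, -4.4]
width: 0.045
```

Request:
step_arm(series=[{"fingers":-1,"offset":[-0.1,0.15,0],"turn":[0,0,0.1]},{"fingers":-1,"offset":[-0.2,0.3,0],"turn":[0,0,0.2]},{"fingers":-1,"offset":[-0.3,0.45,0],"turn":[0,0,0.306]},{"fingers":-1,"offset":[-0.389,0.572,0],"turn":[0,0,0.306]},{"fingers":-1,"offset":[-0.389,0.572,0],"turn":[0,0,0.306]}])

```text
time_s: 7.52
eef_pos: [0.5157, -0.1379, 0.1914]
orientation: [[0.981, 0.192, -0.004], [0.192, -0.981, -0.001], [-0.004, 0.0, -1.0]]
contact_force: [0.3, 1.1, -4.1]
width: 0.045
```

Request:
step_arm(series=[{"fingers":-1,"offset":[0,0,0.1],"turn":[0,0,0]},{"fingers":-1,"offset":[0,0,0.1],"turn":[0,0,0]}])

```text
time_s: 7.78
eef_pos: [0.5132, -0.1363, 0.1589]
orientation: [[0.981, 0.192, -0.011], [0.192, -0.981, 0.002], [-0.01, -0.004, -1.0]]
contact_force: [-0.9, -0.1, -4.4]
width: 0.045
```

Request:
step_arm(series=[{"fingers":-1,"offset":[0,0,0],"turn":[0,0,0]}])

```text
time_s: 7.9
eef_pos: [0.5138, -0.1356, 0.1593]
orientation: [[0.981, 0.193, -0.01], [0.193, -0.981, 0.002], [-0.01, -0.004, -1.0]]
contact_force: [1.0, 0.1, -4.1]
width: 0.045
```

```bash
python3 - <<'E'
from fit import *
pic('wrist');C=cal('wrist');im=pic('wrist')
s=manip.state();O=s['orientation'];p=np.array(s['eef_pos']);print(p,np.round(O,4).tolist())
z=p[2]-.0417
b=(.5186,-.131,.1972)
S=[seg((x,-.085),(x,.085),.028) for x in(-.061,-.057,.057,.061,-.015,-.011,.011,.015)]
S+=[seg((-.06,y),(.06,y),.012) for y in(-.095,.095)]
S2=[seg((x,-.085),(x,.085),.028) for x in(-.061,-.057,.057,.061)]+[seg((a,y),(a+.02,y),.016) for y in(.085,) for a in(-.055,.035)]
print('bed refit',[fit(im,C,S2,(b[0]+a,b[1],b[2]),(1.5,.8))for a in(0,.002)])
c0=p[:2]+np.array(O)[:2,1]*-.0029
Q=[seg((x,-.08),(x,.08),z+.044) for x in(-.023,.023)]+[seg((-.023,y),(.023,y),z+.044) for y in(.08,)]
q=fit(im,C,Q,(c0[0],c0[1],.195),(2,.8));print('cover exp',c0,'fit',q)
o=im.copy()
for M in S: cv2.polylines(o,[proj(C,place(b,M)).round().astype(int).reshape(-1,1,2)],False,(255,0,0),1)
for M in Q: cv2.polylines(o,[proj(C,place(q[0],M)).round().astype(int).reshape(-1,1,2)],False,(0,160,0),1)
save(cv2.resize(o[:300,160:480],None,fx=2,fy=2,interpolation=cv2.INTER_NEAREST),'w3.png')
E
```

```text
[ 0.51367411 -0.13561443  0.15946716] [[0.9812, 0.1929, -0.0101], [0.193, -0.9812, 0.0023], [-0.0095, -0.0042, -0.9999]]
bed refit [(array([ 0.51817846, -0.13084961,  0.19682457]), np.float64(-578.287841796875)), (array([ 0.51817879, -0.13082178,  0.19632245]), np.float64(-578.2049560546875))]
cover exp [ 0.51311459 -0.13276894] fit (array([ 0.51236031, -0.13217584,  0.19566359]), np.float64(-476.4891357421875))
```

View pics/w3.png

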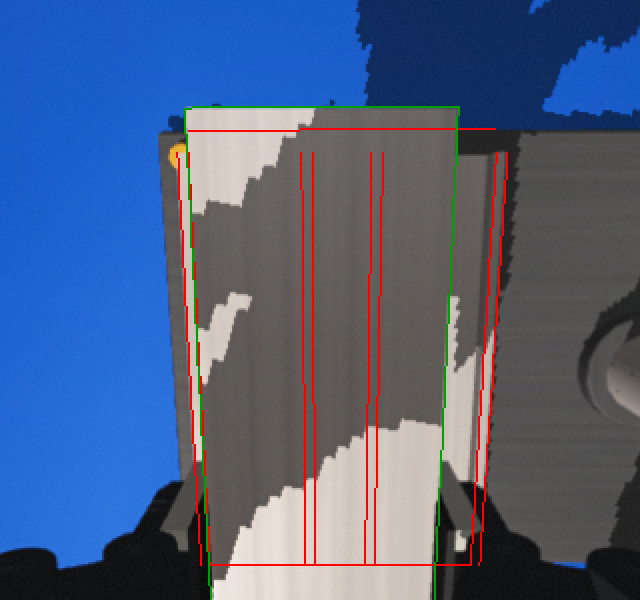

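```bash
cat > go.py <<'E'
import sys
from h import *
def go(pos,yaw):
    from scipy.spatial.transform import Rotation as Ro
    s=manip.state();O=np.array(s['orientation']);p=np.array(s['eef_pos'])
    c,sn=np.cos(yaw),np.sin(yaw);T=np.array([[c,sn,0],[sn,-c,0],[0,0,-1]])
    print('t',s['time_s'],'pos',p.round(4),'F',np.round(s['contact_force'],1),'off',(O.T@(np.array(pos)-p)/.3).round(4),'turn',(Ro.from_matrix(O.T@T).as_rotvec()/.5).round(3),'q6',round(s['joint_positions'][5],3),'w',round(s['width'],4))
if __name__=='__main__':
    a=list(map(float,sys.argv[1:]));go(a[:3],a[3])
E
python3 go.py .5189 -.1338 .085 .1972
```

```text
t 8.0 pos [ 0.5137 -0.1356  0.1595] F [ 0.1  0.8 -3.6] off [ 0.0206 -0.0015  0.248 ] turn [-0.008  0.019 -0.006] q6 -0.581 w 0.0448
```

Request:
step_arm(series=[{"fingers":-1,"offset":[0.0206,-0.0015,0.1],"turn":[-0.008,0.019,-0.006]},{"fingers":-1,"offset":[0.0206,-0.0015,0.18],"turn":[-0.008,0.019,-0.006]},{"fingers":-1,"offset":[0.0206,-0.0015,0.248],"turn":[-0.008,0.019,-0.006]},{"fingers":-1,"offset":[0.0206,-0.0015,0.248],"turn":[-0.008,0.019,-0.006]},{"fingers":-1,"offset":[0.0206,-0.0015,0.248],"turn":[-0.008,0.019,-0.006]}])

```text
time_s: 8.62
eef_pos: [0.5199, -0.134, 0.0862]
orientation: [[0.981, 0.196, 0.002], [0.196, -0.981, -0.001], [0.002, 0.001, -1.0]]
contact_force: [-0.4, -0.2, -4.3]
width: 0.0449
```

```bash
python3 go.py .5189 -.1338 .058 .1972
```

```text
t 8.625 pos [ 0.5199 -0.134   0.0862] F [-0.4 -0.2 -4.3] off [-0.0035 -0.0014  0.0939] turn [ 0.002 -0.004  0.001] q6 -0.58 w 0.0449
```

Request:
step_arm(series=[{"fingers":-1,"offset":[-0.0035,-0.0014,0.025],"turn":[0.002,-0.004,0.001]},{"fingers":-1,"offset":[-0.0035,-0.0014,0.045],"turn":[0.002,-0.004,0.001]},{"fingers":-1,"offset":[-0.0035,-0.0014,0.065],"turn":[0.002,-0.004,0.001]},{"fingers":-1,"offset":[-0.0035,-0.0014,0.08],"turn":[0.002,-0.004,0.001]},{"fingers":-1,"offset":[-0.0035,-0.0014,0.08],"turn":[0.002,-0.004,0.001]}])

```text
time_s: 9.25
eef_pos: [0.5185, -0.1337, 0.0617]
orientation: [[0.981, 0.196, -0.001], [0.196, -0.981, 0.0], [-0.001, -0.001, -1.0]]
contact_force: [-0.1, -0.5, -4.7]
width: 0.0453
```

```bash
python3 go.py .5189 -.1338 .058 .1972
```

```text
t 9.25 pos [ 0.5185 -0.1337  0.0617] F [-0.1 -0.5 -4.7] off [0.0011 0.0006 0.0122] turn [-0.001  0.002 -0.   ] q6 -0.579 w 0.0453
```

Request:
step_arm(series=[{"fingers":-1,"offset":[0.001,0,0.007],"turn":[0,0.002,0]},{"fingers":-1,"offset":[0.001,0,0.013],"turn":[0,0.002,0]},{"fingers":-1,"offset":[0.001,0,0.013],"turn":[0,0.002,0]}])

```text
time_s: 9.62
eef_pos: [0.5189, -0.1337, 0.0577]
orientation: [[0.981, 0.196, -0.0], [0.196, -0.981, 0.001], [0.0, -0.001, -1.0]]
contact_force: [-0.6, -0.5, -4.3]
width: 0.045
```

Request:
step_arm(series=[{"fingers":1,"offset":[0,0,0],"turn":[0,0,0]},{"fingers":1,"offset":[0,0,0],"turn":[0,0,0]},{"fingers":1,"offset":[0,0,0],"turn":[0,0,0]},{"fingers":1,"offset":[0,0,0],"turn":[0,0,0]}])

```text
time_s: 10.12
eef_pos: [0.5191, -0.1337, 0.058]
orientation: [[0.981, 0.196, 0.0], [0.196, -0.981, 0.0], [0.001, -0.0, -1.0]]
contact_force: [0.4, 0.2, -0.0]
width: 0.085
```

Request:
step_arm(series=[{"fingers":1,"offset":[0,0,-0.1],"turn":[0,0,0]},{"fingers":1,"offset":[0,0,-0.3],"turn":[0,0,0]},{"fingers":1,"offset":[0,0,-0.5],"turn":[0,0,0]},{"fingers":1,"offset":[0,0,-0.65],"turn":[0,0,0]},{"fingers":1,"offset":[0,0,-0.65],"turn":[0,0,0]}])

```text
time_s: 10.75
eef_pos: [0.521, -0.1346, 0.2574]
orientation: [[0.981, 0.196, 0.009], [0.196, -0.981, -0.003], [0.008, 0.005, -1.0]]
contact_force: [-0.4, -0.5, -0.5]
width: 0.0853
```

```bash
python3 - <<'E'
from fit import *
pic('wrist');C=cal('wrist');im=pic('wrist');s=manip.state();print(s['time_s'],s['eef_pos'],s['contact_force'])
b=(.5184,-.131,.1972)
for zt in(.060,):
    Q=[seg((x,-.08),(x,.08),zt) for x in(-.023,.023)]+[seg((-.023,y),(.023,y),zt) for y in(-.08,.08)]
    q=min((fit(im,C,Q,(b[0]+a,b[1]+c,b[2]),(2,.8)) for a in(-.004,0,.004) for c in(-.006,0,.006)),key=lambda r:r[1])
    d=q[0]-b;c,sn=np.cos(b[2]),np.sin(b[2]);print(q,'in bed: x',c*d[0]+sn*d[1],'y',-sn*d[0]+c*d[1],'yaw',np.degrees(d[2]))
for t,z in dict(pivot=.1,knob_grip=.136,cover_mid=.038,seat=.038).items():
    for m in manip.mark_of(t,'wrist')[:2]:
        px=np.array(m['location'])*[640,400];print(t,round(m['p'],2),px.round(1),ray(C,px,z)[0])
o=im.copy()
for M in Q: cv2.polylines(o,[proj(C,place(q[0],M)).round().astype(int).reshape(-1,1,2)],False,(255,0,0),1)
for x in(-.061,.061): cv2.polylines(o,[proj(C,place(b,seg((x,-.085),(x,.085),.028))).round().astype(int).reshape(-1,1,2)],False,(0,160,0),1)
save(cv2.resize(o[:360,160:540],None,fx=1.6,fy=1.6),'w4.png')
E
```

```text
10.85 [ 0.51867523 -0.13366107  0.25302172] [-0.41112497 -0.00490158 -0.43548745]
(array([ 0.51719432, -0.12994868,  0.1915037 ]), np.float64(-677.369384765625)) in bed: x -0.0009763297459523734 y 0.001267170774415645 yaw -0.3263737980480654
pivot 0.72 [457.3 176.3] [ 0.63620151 -0.10415237  0.1       ]
cover_mid 0.86 [317.8 167.2] [ 0.51661825 -0.13176717  0.038     ]
```

View pics/w4.png

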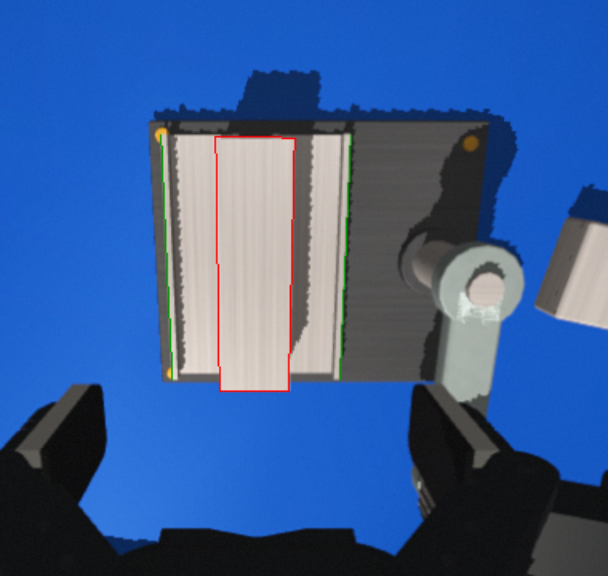

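The cover sits fully down, −1.0 mm in x and +1.3 mm in y from the seat, with its top fitting at z = 60 mm. Next I go to the knob, pre-rotating the wrist for the long clockwise turn.

Request:
step_arm(series=[{"fingers":1,"offset":[0.406,0.405,-0.157],"turn":[0,0,-0.9]},{"fingers":1,"offset":[0.406,0.405,-0.157],"turn":[0,0,-0.9]},{"fingers":1,"offset":[0.406,0.405,-0.157],"turn":[0,0,-0.9]},{"fingers":1,"offset":[0.406,0.405,-0.157],"turn":[0,0,-0.9]}])

```text
time_s: 11.55
eef_pos: [0.6641, -0.2313, 0.2952]
orientation: [[0.799, 0.602, -0.004], [0.602, -0.799, 0.002], [-0.002, -0.003, -1.0]]
contact_force: [-1.1, 0.4, -0.3]
width: 0.0853
```

Request:
step_arm(series=[{"fingers":1,"offset":[0,0,0],"turn":[0,0,-1]},{"fingers":1,"offset":[0,0,0],"turn":[0,0,-1]},{"fingers":1,"offset":[0,0,0],"turn":[0,0,-1]},{"fingers":1,"offset":[0,0,0],"turn":[0,0,-1]}])

```text
time_s: 12.05
eef_pos: [0.6631, -0.2305, 0.294]
orientation: [[0.414, 0.91, -0.006], [0.91, -0.414, 0.003], [0.0, -0.007, -1.0]]
contact_force: [0.5, -0.4, -0.9]
width: 0.0852
```

Request:
step_arm(series=[{"fingers":1,"offset":[0,0,0],"turn":[0,0,-1]},{"fingers":1,"offset":[0,0,0],"turn":[0,0,-1]},{"fingers":1,"offset":[0,0,0],"turn":[0,0,-1]},{"fingers":1,"offset":[0,0,0],"turn":[0,0,-1]}])

```text
time_s: 12.55
eef_pos: [0.6625, -0.23, 0.2935]
orientation: [[-0.07, 0.998, -0.007], [0.998, 0.07, 0.004], [0.004, -0.007, -1.0]]
contact_force: [-0.2, 0.4, 0.7]
width: 0.0854
```

Request:
step_arm(series=[{"fingers":1,"offset":[0,0,0],"turn":[0,0,-0.8]},{"fingers":1,"offset":[0,0,0],"turn":[0,0,-0.8]},{"fingers":1,"offset":[0,0,0],"turn":[0,0,-0.8]},{"fingers":1,"offset":[0,0,0],"turn":[0,0,-0.8]}])

```text
time_s: 13.05
eef_pos: [0.6623, -0.2299, 0.2934]
orientation: [[-0.45, 0.893, -0.008], [0.893, 0.45, 0.004], [0.007, -0.005, -1.0]]
contact_force: [-0.4, -0.4, -0.2]
width: 0.085
```

```bash
python3 - <<'E'
from fit import *
pic('wrist');C=cal('wrist');im=pic('wrist');s=manip.state();print(s['time_s'],s['eef_pos'],np.round(s['orientation'],3).tolist(),s['joint_positions'])
for n in('wrist','top','scene'):
    if n!='wrist': pic(n)
    Cn=C if n=='wrist' else cal(n)
    for t,z in dict(knob_grip=.137,pivot=.1).items():
        for m in manip.mark_of(t,n)[:2]:
            px=np.array(m['location'])*[640,400];print(n,t,round(m['p'],2),px.round(1),ray(Cn,px,z)[0])
np.savez('pics/w5.npz',K=C[0],d=C[1],R=C[2],t=C[3]);cv2.imwrite('pics/w5.png',im[...,::-1])
E
```

```text
13.15 [ 0.66239064 -0.22999707  0.29341805] [[-0.451, 0.893, -0.008], [0.893, 0.451, 0.004], [0.007, -0.005, -1.0]] [-4.33415153e-01  4.61867567e-01  1.12608511e+00  1.62397911e-04
  1.56210220e+00 -2.47190165e+00]
wrist knob_grip 0.8 [320.1 182.3] [ 0.65993012 -0.22965736  0.137     ]
wrist pivot 0.74 [433.5 209.3] [ 0.64053364 -0.10833181  0.1       ]
top knob_grip 0.47 [404.8 171.1] [ 0.66149949 -0.22838325  0.137     ]
top pivot 0.88 [367.2 182.7] [ 0.62727282 -0.1129338   0.1       ]
scene knob_grip 0.52 [227.1 183.3] [ 0.66678284 -0.23117294  0.137     ]
scene pivot 0.56 [257.1 201.4] [ 0.64542391 -0.1037165   0.1       ]
```

View pics/w5.png

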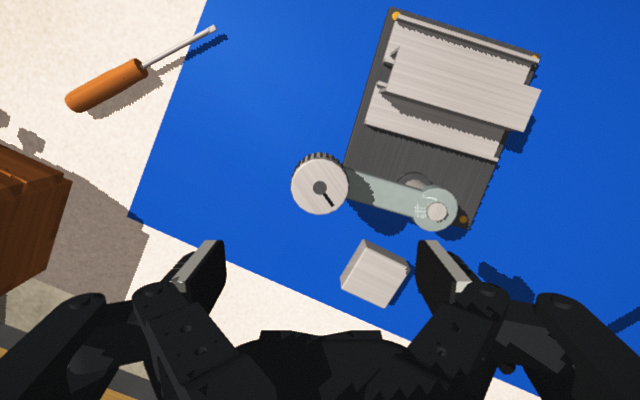

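```bash
python3 - <<'E'
from h import *
f=np.load('pics/w5.npz');C=(f['K'],f['d'],f['R'],f['t']);im=cv2.imread('pics/w5.png')
g=cv2.cvtColor(im,cv2.COLOR_BGR2GRAY)[150:225,280:360]
m=((g>120)).astype(np.uint8);hsv=cv2.cvtColor(im,cv2.COLOR_BGR2HSV)[150:225,280:360];m&=(hsv[...,1]<45).astype(np.uint8);m&=(hsv[...,0]<40).astype(np.uint8)
m=cv2.morphologyEx(m,cv2.MORPH_OPEN,np.ones((5,5)))
c=max(cv2.findContours(m,0,1)[0],key=cv2.contourArea);e=cv2.fitEllipse(cv2.convexHull(c));print(e)
px=np.array(e[0])+[280,150]
b=np.array([.5184,-.131]);th=.1972;pv=b+.125*np.array([np.cos(th),np.sin(th)])
for z in(.148,.150):
    k=ray(C,[px],z)[0];v=k[:2]-pv;print(px,k,np.linalg.norm(v),'arm angle',(np.arctan2(v[1],v[0])-th-np.pi)%(2*np.pi))
print('pivot',pv)
E
python3 go.py .6615 -.2297 .1425 2.04
```

```text
((38.936065673828125, 35.31523132324219), (55.83759689331055, 57.10736083984375), 118.15061950683594)
[318.93606567 185.31523132] [ 0.6604628  -0.23060088  0.148     ] 0.12561195853736978 arm angle 1.5293492803789022
[318.93606567 185.31523132] [ 0.66003115 -0.23082376  0.15      ] 0.1257660243935095 arm angle 1.5256836989165725
pivot [ 0.64097738 -0.10650945]
t 13.55 pos [ 0.6625 -0.2301  0.2935] F [-0.2 -0.3  0.1] off [-8.000e-04  1.000e-04  5.032e-01] turn [-0.01  -0.013  0.001] q6 -2.474 w 0.0854
```

Request:
step_arm(series=[{"fingers":1,"offset":[-0.001,-0.0044,0.2],"turn":[-0.01,-0.013,0]},{"fingers":1,"offset":[-0.001,-0.0044,0.36],"turn":[-0.01,-0.013,0]},{"fingers":1,"offset":[-0.001,-0.0044,0.46],"turn":[-0.01,-0.013,0]},{"fingers":1,"offset":[-0.001,-0.0044,0.503],"turn":[-0.01,-0.013,0]},{"fingers":1,"offset":[-0.001,-0.0044,0.503],"turn":[-0.01,-0.013,0]}])

```text
time_s: 14.18
eef_pos: [0.6603, -0.2304, 0.1423]
orientation: [[-0.453, 0.892, -0.001], [0.892, 0.453, 0.0], [0.001, -0.0, -1.0]]
contact_force: [-0.2, -0.5, 0.4]
width: 0.0854
```

```bash
python3 go.py .6603 -.2303 .1425 2.04
```

```text
t 14.175 pos [ 0.6603 -0.2304  0.1423] F [-0.2 -0.5  0.4] off [ 0.0002  0.     -0.0008] turn [-0.001 -0.002  0.001] q6 -2.476 w 0.0854
```

Request:
step_arm(series=[{"fingers":-1,"offset":[0,0,0],"turn":[0,0,0]},{"fingers":-1,"offset":[0,0,0],"turn":[0,0,0]},{"fingers":-1,"offset":[0,0,0],"turn":[0,0,0]},{"fingers":-1,"offset":[0,0,0],"turn":[0,0,0]},{"fingers":-1,"offset":[0,0,0],"turn":[0,0,0]}])

```text
time_s: 14.8
eef_pos: [0.661, -0.2306, 0.1442]
orientation: [[-0.453, 0.892, 0.002], [0.892, 0.453, -0.001], [-0.001, 0.001, -1.0]]
contact_force: [-1.2, 0.3, 6.8]
width: 0.0483
```

```bash
cat > arc.py <<'E'
import sys
from h import *
from scipy.spatial.transform import Rotation as Ro
s=manip.state();O=np.array(s['orientation']);p=np.array(s['eef_pos'])
pv=np.array([.64098,-.10651]);th=.1972
v=p[:2]-pv;a=(np.arctan2(v[1],v[0])-th-np.pi+np.pi)%(2*np.pi)-np.pi
print('t',s['time_s'],'arm angle',a,'r',np.linalg.norm(v),'F',np.round(s['contact_force'],1),'q6',s['joint_positions'][5],'w',s['width'],'pos',p)
yaw=np.arctan2(O[1,0],O[0,0])
for b in map(float,sys.argv[1:]):
    ph=th+np.pi+a-b;q=np.r_[pv+.125*np.array([np.cos(ph),np.sin(ph)]),.1423]
    c,sn=np.cos(yaw-b),np.sin(yaw-b);T=np.array([[c,sn,0],[sn,-c,0],[0,0,-1]])
    print(b,(O.T@(q-p)/.3).round(3),(Ro.from_matrix(O.T@T).as_rotvec()/.5).round(3))
E
python3 arc.py .1 .2 .3 .4 .5
```

```text
t 14.8 arm angle 1.533951902750978 r 0.12566119821583338 F [-1.2  0.3  6.8] q6 -2.475659705855837 w 0.048282457174699145 pos [ 0.66104423 -0.23055904  0.14422144]
0.1 [ 0.017 -0.038  0.006] [0.003 0.003 0.2  ]
0.2 [ 0.035 -0.076  0.006] [0.003 0.003 0.4  ]
0.3 [ 0.057 -0.111  0.006] [0.003 0.002 0.6  ]
0.4 [ 0.083 -0.144  0.006] [0.004 0.002 0.8  ]
0.5 [ 0.112 -0.174  0.006] [0.004 0.002 1.   ]
```

Request:
step_arm(series=[{"fingers":-1,"offset":[0.017,-0.038,0],"turn":[0,0,0.2]},{"fingers":-1,"offset":[0.035,-0.076,0],"turn":[0,0,0.4]},{"fingers":-1,"offset":[0.057,-0.111,0],"turn":[0,0,0.6]},{"fingers":-1,"offset":[0.083,-0.144,0],"turn":[0,0,0.8]},{"fingers":-1,"offset":[0.112,-0.174,0],"turn":[0,0,1]}])

```text
time_s: 15.42
eef_pos: [0.6006, -0.2253, 0.1443]
orientation: [[0.034, 0.999, 0.006], [0.999, -0.034, -0.003], [-0.003, 0.006, -1.0]]
contact_force: [4.1, -1.5, -2.3]
width: 0.0482
```

```bash
python3 arc.py .1 .2 .3 .4 .5
```

```text
t 15.425 arm angle 1.0459621754508586 r 0.12541130173093512 F [ 4.1 -1.5 -2.3] q6 -2.0042252388347226 w 0.048181141671169894 pos [ 0.60062215 -0.22525021  0.14433386]
0.1 [ 0.015 -0.039  0.006] [0.013 0.005 0.2  ]
0.2 [ 0.033 -0.076  0.006] [0.013 0.004 0.4  ]
0.3 [ 0.055 -0.112  0.006] [0.013 0.003 0.6  ]
0.4 [ 0.08  -0.145  0.006] [0.013 0.003 0.8  ]
0.5 [ 0.108 -0.176  0.005] [0.013 0.002 1.   ]
```

Request:
step_arm(series=[{"fingers":-1,"offset":[0.015,-0.039,0],"turn":[0.01,0.004,0.2]},{"fingers":-1,"offset":[0.033,-0.076,0],"turn":[0.01,0.004,0.4]},{"fingers":-1,"offset":[0.055,-0.112,0],"turn":[0.01,0.003,0.6]},{"fingers":-1,"offset":[0.08,-0.145,0],"turn":[0.01,0.003,0.8]},{"fingers":-1,"offset":[0.108,-0.176,0],"turn":[0.01,0.002,1]}])

```text
time_s: 16.05
eef_pos: [0.5495, -0.1921, 0.1443]
orientation: [[0.511, 0.859, 0.004], [0.859, -0.511, -0.003], [-0.001, 0.005, -1.0]]
contact_force: [0.7, -2.4, -0.4]
width: 0.0479
```

```bash
python3 arc.py .1 .2 .3 .4 .5
```

```text
t 16.05 arm angle 0.5547393979606223 r 0.1252592657382322 F [ 0.7 -2.4 -0.4] q6 -1.488458819418943 w 0.0479219304627925 pos [ 0.54949495 -0.19206916  0.14427442]
0.1 [ 0.014 -0.039  0.006] [0.01  0.001 0.2  ]
0.2 [ 0.032 -0.077  0.006] [0.01 0.   0.4 ]
0.3 [ 0.053 -0.113  0.006] [ 0.01 -0.    0.6 ]
0.4 [ 0.078 -0.146  0.006] [ 0.01  -0.001  0.8  ]
0.5 [ 0.105 -0.177  0.006] [ 0.01  -0.001  1.   ]
```

Request:
step_arm(series=[{"fingers":-1,"offset":[0.014,-0.039,0],"turn":[0.01,0,0.2]},{"fingers":-1,"offset":[0.032,-0.077,0],"turn":[0.01,0,0.4]},{"fingers":-1,"offset":[0.053,-0.113,0],"turn":[0.01,0,0.6]},{"fingers":-1,"offset":[0.078,-0.146,0],"turn":[0.01,0,0.8]},{"fingers":-1,"offset":[0.105,-0.177,0],"turn":[0.01,0,1]}])

```text
time_s: 16.68
eef_pos: [0.52, -0.1387, 0.1442]
orientation: [[0.862, 0.507, 0.001], [0.507, -0.862, -0.002], [-0.0, 0.002, -1.0]]
contact_force: [-0.7, -2.8, -1.0]
width: 0.0479
```

```bash
python3 arc.py .05 .08 .1
```

```text
t 16.675 arm angle 0.06285024222239333 r 0.12516028335393148 F [-0.7 -2.8 -1. ] q6 -0.9193432207930043 w 0.04786649877660367 pos [ 0.52002797 -0.13869235  0.14423558]
0.05 [ 0.007 -0.02   0.006] [0.005 0.    0.1  ]
0.08 [ 0.011 -0.032  0.006] [ 0.005 -0.     0.16 ]
0.1 [ 0.014 -0.039  0.006] [ 0.005 -0.     0.2  ]
```

Request:
step_arm(series=[{"fingers":-1,"offset":[0.004,-0.01,0],"turn":[0.005,0,0.05]},{"fingers":-1,"offset":[0.007,-0.02,0],"turn":[0.005,0,0.1]},{"fingers":-1,"offset":[0.009,-0.027,0],"turn":[0.005,0,0.14]},{"fingers":-1,"offset":[0.009,-0.027,0],"turn":[0.005,0,0.14]}])

```text
time_s: 17.18
eef_pos: [0.5181, -0.1303, 0.1442]
orientation: [[0.896, 0.445, -0.0], [0.445, -0.896, 0.0], [-0.0, -0.0, -1.0]]
contact_force: [-0.2, -1.2, -0.2]
width: 0.0485
```

```bash
python3 arc.py .01 .02 .04
```

```text
t 17.175 arm angle -0.005826391140544729 r 0.12511591796767402 F [-0.2 -1.2 -0.2] q6 -0.8377932735733747 w 0.048500510692177416 pos [ 0.51814821 -0.130308    0.14422113]
0.01 [ 0.002 -0.004  0.006] [-0.001  0.     0.02 ]
0.02 [ 0.003 -0.008  0.006] [-0.001  0.     0.04 ]
0.04 [ 0.005 -0.016  0.006] [-0.001  0.     0.08 ]
```

Request:
step_arm(series=[{"fingers":-1,"offset":[0.002,-0.006,0],"turn":[0,0,0.03]},{"fingers":-1,"offset":[0.004,-0.012,0],"turn":[0,0,0.04]},{"fingers":-1,"offset":[0.004,-0.012,0],"turn":[0,0,0.04]}])

```text
time_s: 17.55
eef_pos: [0.518, -0.1291, 0.1442]
orientation: [[0.904, 0.428, 0.0], [0.428, -0.904, -0.005], [-0.002, 0.005, -1.0]]
contact_force: [-0.5, -8.0, -2.7]
width: 0.0483
```

```bash
python3 arc.py .01 .02 .04
```

```text
t 17.55 arm angle -0.015646995801782637 r 0.12501745312441026 F [-0.5 -8.  -2.7] q6 -0.8112536702247622 w 0.048258294226239874 pos [ 0.51801727 -0.12908281  0.14424321]
0.01 [ 0.001 -0.004  0.006] [0.009 0.004 0.02 ]
0.02 [ 0.002 -0.008  0.006] [0.009 0.004 0.04 ]
0.04 [ 0.005 -0.016  0.006] [0.009 0.004 0.08 ]
```

Request:
step_arm(series=[{"fingers":-1,"offset":[0,0,0.001],"turn":[0.009,0.004,0.25]},{"fingers":-1,"offset":[0,0,0.002],"turn":[0.009,0.004,0.5]},{"fingers":-1,"offset":[0,0,0.003],"turn":[0.009,0.004,0.75]},{"fingers":-1,"offset":[0,0,0.004],"turn":[0.009,0.004,1]},{"fingers":-1,"offset":[0,0,0.004],"turn":[0.009,0.004,1]}])

```text
time_s: 18.18
eef_pos: [0.5187, -0.1292, 0.143]
orientation: [[0.998, -0.057, 0.003], [-0.057, -0.998, -0.0], [0.003, 0.0, -1.0]]
contact_force: [1.4, -2.3, -3.3]
width: 0.0484
```

```bash
python3 go.py .5180 -.1298 .1416 -.56; python3 -c "
from h import *;print(manip.state()['wrist_torque'])"
```

```text
t 18.175 pos [ 0.5187 -0.1292  0.143 ] F [ 1.4 -2.3 -3.3] off [-0.0022  0.002   0.0046] turn [-1.000e-03 -6.000e-03  1.005e+00] q6 -0.318 w 0.0484
[-0.39602097 -0.18580243 -0.06612605]
```

Request:
step_arm(series=[{"fingers":-1,"offset":[-0.001,0,0.001],"turn":[0,-0.006,0.25]},{"fingers":-1,"offset":[-0.001,0,0.002],"turn":[0,-0.006,0.5]},{"fingers":-1,"offset":[-0.001,0,0.003],"turn":[0,-0.006,0.75]},{"fingers":-1,"offset":[-0.001,0,0.004],"turn":[0,-0.006,1]},{"fingers":-1,"offset":[-0.001,0,0.004],"turn":[0,-0.006,1]}])

```text
time_s: 18.8
eef_pos: [0.5195, -0.1295, 0.1418]
orientation: [[0.85, -0.527, 0.002], [-0.527, -0.85, -0.0], [0.002, -0.001, -1.0]]
contact_force: [2.7, -2.8, -4.8]
width: 0.0483
```

Request:
step_arm(series=[{"fingers":-1,"offset":[0,0,0.001],"turn":[0,0,0.25]},{"fingers":-1,"offset":[0,0,0.002],"turn":[0,0,0.5]},{"fingers":-1,"offset":[0,0,0.003],"turn":[0,0,0.75]},{"fingers":-1,"offset":[0,0,0.004],"turn":[0,0,1]},{"fingers":-1,"offset":[0,0,0.004],"turn":[0,0,1]}])

```text
time_s: 19.42
eef_pos: [0.5201, -0.13, 0.1405]
orientation: [[0.496, -0.868, 0.003], [-0.868, -0.496, -0.001], [0.002, -0.003, -1.0]]
contact_force: [2.0, -4.6, -4.6]
width: 0.048
```

```bash
python3 go.py .5183 -.1294 .1391 -1.56; python3 -c "
from h import *;print(manip.state()['wrist_torque'])"
```

```text
t 19.425 pos [ 0.5201 -0.13    0.1405] F [ 2.  -4.6 -4.6] off [-0.0048  0.0041  0.0048] turn [-0.006 -0.004  1.017] q6 0.676 w 0.048
[-0.73303523 -0.47710334 -0.14712248]
```

Request:
step_arm(series=[{"fingers":-1,"offset":[-0.004,0.003,0.001],"turn":[-0.006,-0.004,0.25]},{"fingers":-1,"offset":[-0.004,0.003,0.002],"turn":[-0.006,-0.004,0.5]},{"fingers":-1,"offset":[-0.004,0.003,0.003],"turn":[-0.006,-0.004,0.75]},{"fingers":-1,"offset":[-0.004,0.003,0.004],"turn":[-0.006,-0.004,1]},{"fingers":-1,"offset":[-0.004,0.003,0.004],"turn":[-0.006,-0.004,1]}])

```text
time_s: 20.05
eef_pos: [0.5203, -0.1307, 0.1394]
orientation: [[0.023, -1.0, 0.003], [-1.0, -0.023, -0.002], [0.002, -0.003, -1.0]]
contact_force: [4.2, -6.1, -6.3]
width: 0.048
```

Request:
step_arm(series=[{"fingers":-1,"offset":[0,0,0.001],"turn":[0,0,0.25]},{"fingers":-1,"offset":[0,0,0.002],"turn":[0,0,0.5]},{"fingers":-1,"offset":[0,0,0.003],"turn":[0,0,0.75]},{"fingers":-1,"offset":[0,0,0.004],"turn":[0,0,1]},{"fingers":-1,"offset":[0,0,0.004],"turn":[0,0,1]}])

```text
time_s: 20.68
eef_pos: [0.5202, -0.1316, 0.1382]
orientation: [[-0.456, -0.89, 0.003], [-0.89, 0.456, -0.004], [0.002, -0.005, -1.0]]
contact_force: [1.6, -5.1, -3.5]
width: 0.048
```

```bash
python3 go.py .5188 -.1294 .1366 -2.56; python3 -c "
from h import *;print(manip.state()['wrist_torque'])"
```

```text
t 20.675 pos [ 0.5202 -0.1316  0.1382] F [ 1.6 -5.1 -3.5] off [-0.0043  0.0076  0.0051] turn [-1.000e-02 -1.000e-03  1.032e+00] q6 1.67 w 0.048
[-0.81341895 -0.20638604 -0.04291953]
```

Request:
step_arm(series=[{"fingers":-1,"offset":[-0.005,0.006,0.001],"turn":[-0.01,0,0.1]},{"fingers":-1,"offset":[-0.007,0.01,0.001],"turn":[-0.01,0,0.2]},{"fingers":-1,"offset":[-0.007,0.01,0.001],"turn":[-0.01,0,0.2]}])

```text
time_s: 21.05
eef_pos: [0.5201, -0.1314, 0.138]
orientation: [[-0.538, -0.843, 0.002], [-0.843, 0.538, -0.007], [0.005, -0.006, -1.0]]
contact_force: [3.7, -10.1, -8.2]
width: 0.0483
```

```bash
python3 go.py .5185 -.1288 .1366 -2.56; python3 -c "
from h import *;print(manip.state()['wrist_torque'])"
```

```text
t 21.05 pos [ 0.5201 -0.1314  0.138 ] F [  3.7 -10.1  -8.2] off [-0.0044  0.0091  0.0045] turn [-0.014 -0.007  0.842] q6 1.769 w 0.0483
[-1.66897438 -0.66210711 -0.05945424]
```

Request:
step_arm(series=[{"fingers":-1,"offset":[0,-0.002,0.001],"turn":[-0.01,-0.005,0.25]},{"fingers":-1,"offset":[0,-0.002,0.002],"turn":[-0.01,-0.005,0.5]},{"fingers":-1,"offset":[0,-0.002,0.003],"turn":[-0.01,-0.005,0.75]},{"fingers":-1,"offset":[0,-0.002,0.004],"turn":[-0.01,-0.005,0.9]},{"fingers":-1,"offset":[0,-0.002,0.004],"turn":[-0.01,-0.005,0.9]}])

```text
time_s: 21.68
eef_pos: [0.5187, -0.1306, 0.137]
orientation: [[-0.847, -0.531, -0.004], [-0.531, 0.847, -0.001], [0.004, 0.001, -1.0]]
contact_force: [-4.2, 1.2, 4.4]
width: 0.0482
```

```bash
python3 go.py .5195 -.1314 .1356 -2.9; python3 -c "
from h import *;s=manip.state();print(s['wrist_torque'],s['joint_efforts'][5],np.round(s['orientation'],3))"
```

```text
t 21.675 pos [ 0.5187 -0.1306  0.137 ] F [-4.2  1.2  4.4] off [-0.0008 -0.0036  0.0048] turn [ 0.001 -0.007  0.637] q6 2.207 w 0.0482
[0.2749578  0.70296177 1.62028899] 1.712135262787342 [[-0.847 -0.531 -0.004]
 [-0.531  0.847 -0.001]
 [ 0.004  0.001 -1.   ]]
```

Request:
step_arm(series=[{"fingers":-1,"offset":[0,0,0],"turn":[0,0,0.1]},{"fingers":-1,"offset":[0,0,0],"turn":[0,0,0.1]}])

```text
time_s: 21.92
eef_pos: [0.5181, -0.1297, 0.1371]
orientation: [[-0.87, -0.493, -0.005], [-0.493, 0.87, 0.0], [0.004, 0.003, -1.0]]
contact_force: [-1.6, 2.2, 2.4]
width: 0.0477
```

Request:
step_arm(series=[{"fingers":1,"offset":[0,0,0],"turn":[0,0,0.05]},{"fingers":1,"offset":[0,0,0],"turn":[0,0,0.05]},{"fingers":1,"offset":[0,0,0],"turn":[0,0,0.05]},{"fingers":1,"offset":[0,0,0],"turn":[0,0,0.05]}])

```text
time_s: 22.42
eef_pos: [0.5183, -0.1299, 0.1372]
orientation: [[-0.883, -0.47, -0.005], [-0.47, 0.883, 0.0], [0.004, 0.002, -1.0]]
contact_force: [-0.7, 0.4, 0.5]
width: 0.0855
```

Request:
step_arm(series=[{"fingers":1,"offset":[0,0,-0.1],"turn":[0,0,0]},{"fingers":1,"offset":[0,0,-0.25],"turn":[0,0,0]},{"fingers":1,"offset":[0,0,-0.4],"turn":[0,0,0]},{"fingers":1,"offset":[0,0,-0.55],"turn":[0,0,0]},{"fingers":1,"offset":[0,0,-0.55],"turn":[0,0,0]}])

```text
time_s: 23.05
eef_pos: [0.5209, -0.1307, 0.3063]
orientation: [[-0.883, -0.47, 0.004], [-0.47, 0.883, -0.003], [-0.002, -0.004, -1.0]]
contact_force: [-0.8, -0.1, -0.4]
width: 0.0858
```

```bash
python3 - <<'E'
from fit import *
pic('wrist');C=cal('wrist');im=pic('wrist');s=manip.state();print(s['time_s'],s['eef_pos'],s['contact_force'])
np.savez('pics/w6.npz',K=C[0],d=C[1],R=C[2],t=C[3]);cv2.imwrite('pics/w6raw.png',im[...,::-1])
b=(.5184,-.131,.1972)
o=im.copy()
w=.023
for M in [seg((x,-.08),(x,.08),.06) for x in(-w,w)]+[seg((-w,y),(w,y),.06) for y in(-.08,.08)]: cv2.polylines(o,[proj(C,place(b,M)).round().astype(int).reshape(-1,1,2)],False,(255,0,0),1)
a=np.linspace(0,6.28,60);cv2.polylines(o,[proj(C,place(b,np.c_[.025*np.cos(a),.025*np.sin(a),a*0+.141])).round().astype(int).reshape(-1,1,2)],True,(0,255,0),1)
for y in(-.015,.015): cv2.polylines(o,[proj(C,place(b,seg((.03,y),(.1,y),.1))).round().astype(int).reshape(-1,1,2)],False,(0,255,0),1)
sc=pic('scene')[150:290,170:360]
save(np.hstack([cv2.resize(o[:330,120:520],(606,500)),]),'w6.png')
save(cv2.resize(sc,None,fx=4,fy=4,interpolation=cv2.INTER_CUBIC),'s6.png')
E
```

```text
23.15 [ 0.51888662 -0.129893    0.30216165] [-1.12655467 -0.02443952 -0.61573473]
```

View pics/w6.png

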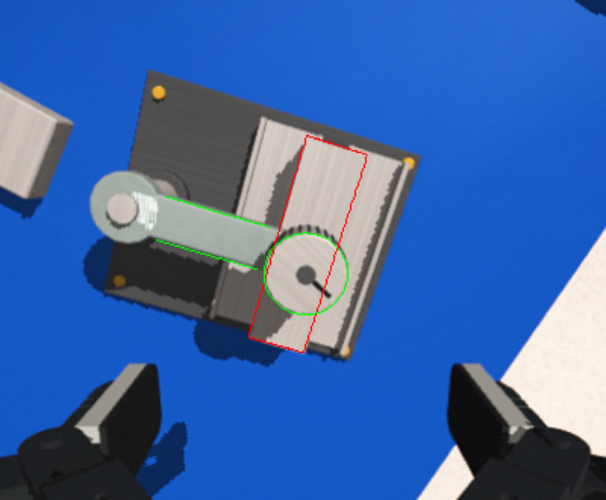

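View pics/s6.png

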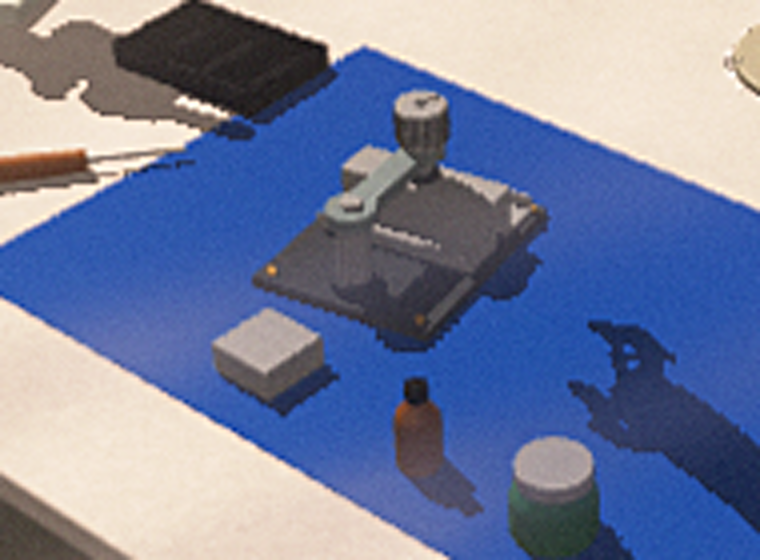

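```bash
python3 - <<'E'
from h import *
for n,f0,c0,z,aa in(('w5',"pics/w5.png",(319,186),.148,1.533),('w6','pics/w6raw.png',(322,181),.141,-.0)):
    f=np.load(f'pics/{n}.npz');C=(f['K'],f['d'],f['R'],f['t']);g=cv2.imread(f0,0)
    yy,xx=np.mgrid[:400,:640];r=np.hypot(xx-c0[0],yy-c0[1]);m=(r<24)&(g<120)
    P=ray(C,np.c_[xx[m],yy[m]],z)[:,:2]*1000
    # hub = circle near centre, line = rest
    c=np.median(P,0)
    for _ in range(10): c=P[np.linalg.norm(P-c,axis=1)<5.5].mean(0)
    L=P[np.linalg.norm(P-c,axis=1)>8];v=L.mean(0)-c
    a=np.arctan2(v[1],v[0]);print(n,len(P),len(L),c,'line end mean',v,'rel arm rad',(a-.1972-aa+np.pi)%(2*np.pi)-np.pi)
E
```

```text
w5 192 46 [ 661.85849234 -229.15120604] line end mean [ 6.67033151 12.02268328] rel arm rad -0.6659339720935216
w6 166 38 [ 517.91346178 -130.65528642] line end mean [-13.3455362    3.36367406] rel arm rad 2.697490325915327
```

```bash
python3 -c "
from station import manip
s=manip.state();print(s['time_s'],s['contact_force']);print(manip.job_done())"
```

```text
23.2 [0.57721464 0.21081819 0.25175308]
the job is handed in; nothing more can be done
None
```

The mould is closed and clamped, and I handed the job in at 23.2 s of the 64 s allowed. The grey long channel is seated over the inner flanges, the clamp arm is swung to its stop, and the knob is screwed to its hard stop.

**Cover:** After I let go, the wrist picture put it 1.0 mm off in x, 1.3 mm off in y and 0.3° off in angle from the seat. Its top matched the closed height of 60 mm.

**Clamp arm:** It had been moving under about 3 N, then took 8–10 N of push with almost no movement, so it was on its stop. The last overlay shows it lined up over the bed.

**Knob:** The wrist torque jumped to 1.6 N m at the end, against about 0.1 N m while turning. The knob's index mark reads about 3.59 rad against the 3.6 rad stop. That assumes the mark points along the arm at zero, which the task does not state.

**Robot and bystanders:** The gripper was open and clear above the bench at hand-in. In the last scene crop the block, bottle, jar, tray and screwdriver looked undisturbed. The hammer and spare channel were outside that crop, so I did not re-check them, though nothing was moved near them.

**Disagreements:** The cameras and the arm's own position differed by about 1–1.5 mm. The gripper also drifted 1–2.5 mm while turning the knob, so its position alone could not show that the arm stayed on the stop; the push test and the last picture did.

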